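# Charge a dye bottle with mixing balls and hold it down on the vortex mixer

### The arm

A 7-joint arm with a two-finger parallel gripper is mounted at the origin on the work surface. World frame = base frame: x ahead of the robot, y to its left, z up, the work surface at z = 0. Lengths are in m, angles in degrees, forces in N, time in s.
With the tool pointing down it reaches from about 0.4 to 0.9 m from the base axis. Payload 5.5 kg.
Tool frame: the origin (TCP) lies on the centre line of the jaws, within the pads' length; the fingertips stand 11 mm ahead of it and the grasp point (between the pads) lies 8 mm behind it; z points along the fingers, y is the line along which they close (so a half turn about z gives the same grasp; the last joint's range is limited). The gripper opens to 92 mm and grips with 3 to 60 N. Pads are 19 mm wide; open, the fingers measure 130 mm over their backs; the gripper's body (75 mm by 190 mm) begins 47 mm behind the grasp point.
Start: joints at [86.872, 28.699, -24.465, 88.831, 12.651, 65.22, -12.049], TCP at [0.203, -0.617, 0.238] pointing down, gripper open.
Joint ranges: [-164.97, 164.97], [-17.58, 116.51], [-87.97, 89.64], [11.32, 138.91], [-80.73, 260.73], [10.89, 115.49], [-147.41, 147.41]. Speed limits (degrees/s): [147.25, 147.25, 180, 180, 180, 180, 180].

### API

Orientations are given as a 3x3 rotation matrix whose columns are the frame's x, y, z axes.
In Python, from station import bot gives the robot as it stands. The module is installed in compiled form; this text tells all that it offers.
- The arm moves only by the shell command python3 -m jog 'ROWS'. ROWS is JSON, a list of rows, each an object of numbers: "gripper": the closure, from -1 (fully open) to 1 (shut), so that 0 is half open; "tx", "ty", "tz": the shift along the tool's x, y, z each as a share of 300 mm, from -1 to 1; "yaw": the turn about the tool's z as a share of 0.5 rad, from -1 to 1. In form: [{"gripper": .., "tx": .., "ty": .., "tz": .., "yaw": ..}, ...]. A call has 1 to 10 rows; each row shifts and turns the commanded pose from where the row before left it, along the tool's axes as they then stand; what a row does not reach is not made up. A row lasts 1/10 s, in which the tool goes at most 50 mm and 8.59 degrees, less where a joint would pass 70% of its speed; a pose out of reach is approached as far as the arm can. A call with a number of a shift or a turn outside -1 to 1 is refused whole. A call with a gripper value outside its range is refused whole. The fingers move at their own pace and stop on an object; the grip force is fixed at half the most. Time passes only in rows, so rows that do not move let the fingers close. It gives the time, the measured TCP pose, the force, the opening and the grip force at its end, in the units of the state.
- bot.sense(): the state, without advancing time (a new reading comes with each control period).
- bot.snapshot(name): name is "scene" or "side" or "wrist"; returns the picture (480x640x3 uint8, red, green, blue); there is no depth.
- bot.camera_params(name): a dict with "vfov" (degrees; the focal length in pixels is half the picture's height over the tangent of half this angle, whatever the lens; pixels are square), "cx", "cy" (the principal point, pixels), "D" ([k1, k2, p1, p2, k3] as OpenCV has them; the pictures are not rectified), "camera_from_world" (4x4, takes a point from world to camera coordinates). Camera axes: x right, y up, looking along -z (the intrinsics and any distortion apply to the point x, -y, -z); pixel columns grow to the right and rows downward; lengths in m; the calibration is good to about 2 mm. A picture is of the moment at which its call begins: read the wrist's pose just before it. camera_params takes no time and is no camera call; for the wrist camera it gives the pose at the moment of the call.
- bot.job_done(): hands the job in; it is judged then, once.
The state is a dict: "time": time; "joints": joint angles; "joint_vel": joint speeds; "joint_torque": joint torques, N m; "tool_pos": TCP position; "tool_rot": TCP orientation; "contact_force": force on the tool from outside, world axes, zero at the start; "moment": the same for the moment, N m; "grip_width": finger opening in m; "grip_force": force on a finger pad.
Only numpy, scipy, OpenCV 4.12 (cv2) and the standard library are available. Lean on these libraries where they do the work, as an engineer would, in place of code of your own. Each camera call takes 0.05 s, during which the arm holds its last target. There are 200 camera calls.

### The job

Get the open wide-necked dye bottle mixing: drop the two steel balls from the wooden block into it one at a time, plug its neck fully with the wooden-topped cork stopper, then stand it in the cup of the vortex mixer and push it straight down until the sprung cup is right at the bottom of its stroke. The mixer only runs while it is pressed, so finish still holding the bottle pressed fully down: do not let up or let go. Keep the bottle upright all the while, and do not disturb the bowl or the two small capped bottles.

Things in the scene. Friction and masses are not known exactly. Their poses are not given: they have to be found in the camera images.
- mixer: Vortex mixer, fixed to the table: grey case 150 x 120 mm in plan (its slanted panel with knob and rocker faces the mixer's -x), black turret on top up to 70 mm, then the sprung rubber cup (see mixer_head), rim 99 mm above the table. The cup's axis is the mixer's z axis. Origin: centre of the underside, on the table.
- mixer_head (a joint): How far the mixer's sprung cup is pushed straight down, in m: 0 up, 0.008 at the bottom stop. The spring pushes back with about 3 N at the top and 9 N at the bottom; it returns when released. It carries the loaded bottle with hardly any sinking.
- cup_seat (a point): Centre of the cup's flat inner floor, where the bottle's foot stands; 87 mm above the table with the cup up, moves down with it. The black rubber cup is an open round dish 12 mm deep inside, about 60 mm wide inside at its floor and 69 mm at its rim (76 mm outside).
- bottle: Squat wide-necked bottle of opaque glass, usually brown, open, standing upright on the table, about 130 g. Body 54 mm in diameter up to 50 mm, shoulder from 50 to 57 mm, neck 39 mm in diameter up to the rim at 66 mm. Hollow: bore of the neck 31 mm in diameter, inside floor 4 mm above the foot. Origin: centre of the foot, z up.
- bottle_mouth (a point): Centre of the bottle's mouth, level with the rim, 66 mm above the foot.
- bottle_inside (a point): Point on the bottle's axis inside it, 26 mm above the foot.
- stopper: T-stopper, about 20 g, stands on the table on its cork end, head up. Tapered cork plug 12 mm long, 25 mm in diameter at the bottom and 27.5 mm at the top, under a round wooden head 40 mm in diameter and 12 mm high; 24 mm high in all. Origin: centre of the cork's lower end, z up towards the head.
- stopper_shoulder (a point): Centre of the underside of the stopper's head, 12 mm above the cork's lower end; it meets the bottle's rim when the stopper is fully home.
- ball_block: Pale wooden block, 45 x 100 mm and 14 mm high, fixed to the table, with two shallow dimples 25 mm either side of its centre along its y axis, one ball in each. Origin: centre of the underside.
- ball_a_center (a point): Centre of a polished steel ball, 18 mm in diameter, 24 g; at the start it sits in the dimple at the block's -y end, centre 22 mm above the table.
- ball_b_center (a point): Centre of the other, identical ball; it starts in the dimple at the block's +y end.
- bowl: Bystander: turned wooden bowl, 150 mm wide and 52 mm high. Origin: centre of the underside.
- dye_bottle_1: Bystander: small round capped dye bottle, 36 mm in diameter, 100 mm high, standing. Origin: centre of the underside.
- dye_bottle_2: Bystander: another small capped dye bottle of the same size. Origin: centre of the underside.

How it is judged:
By the outcome, as a careful person would: the job done as asked, in the order asked, and still so for the second after the job is handed in, while the arm keeps its last pose, push and grip.
It also fails if it takes over 72 s, if anything falls off the work surface, if the arm or the gripper's body presses on something with over 40 N, if the wrist force passes 120 N, or if a joint passes its speed limit or range.

## Working session

There is one attempt and no reset: what is moved stays moved. The work goes in short steps, Python scripts to look and compute and a shell command to move; the robot and the scene stay as the last step left them, time stands still between calls to the robot, and variables do not carry over. Pictures are saved under pics/ and viewed, at most 10 in all, crops included, and the job is handed in when it is done.

```bash
mkdir -p pics; python3 - <<'E'
from station import bot
import cv2
s=bot.sense();print(s['time'],s['tool_pos'],s['tool_rot'],s['grip_width'])
for n in['scene','side','wrist']:
    cv2.imwrite(f'pics/{n}0.png',bot.snapshot(n)[:,:,::-1])
    p=bot.camera_params(n);print(n,p)
E
```

```text
0.0 [ 0.20286074 -0.6168148   0.23668706] [[ 9.49899962e-01  3.12553621e-01 -5.43741328e-04]
 [ 3.12554086e-01 -9.49898103e-01  1.88097066e-03]
 [ 7.14053356e-05 -1.95668253e-03 -9.99998083e-01]] 0.09182587489015796
scene {'vfov': 49.5384544130427, 'cx': 314.29638518125006, 'cy': 236.97839192582245, 'D': array([-0.14769736,  0.        ,  0.        ,  0.        ,  0.        ]), 'camera_from_world': array([[-0.62684046,  0.77904811, -0.01245365,  0.38860809],
       [-0.62240015, -0.49105461,  0.6094944 ,  0.3245643 ],
       [ 0.46871004,  0.3898069 ,  0.79269255, -1.53900558],
       [ 0.        ,  0.        ,  0.        ,  1.        ]])}
side {'vfov': 56.726130070320764, 'cx': 317.1650458626213, 'cy': 241.70583571507575, 'D': array([-0.0180202,  0.       ,  0.       ,  0.       ,  0.       ]), 'camera_from_world': array([[ 0.96300071, -0.26939465,  0.00749375, -0.58568459],
       [ 0.1848513 ,  0.68050835,  0.70904047, -0.16282772],
       [-0.19611127, -0.68142124,  0.70512798, -0.88937636],
       [ 0.        ,  0.        ,  0.        ,  1.        ]])}
wrist {'vfov': 59.57616982240951, 'cx': 319.6848304601199, 'cy': 236.03634821855258, 'D': array([-0.03466085,  0.        ,  0.        ,  0.        ,  0.        ]), 'camera_from_world': array([[ 0.31337319, -0.94962921, -0.00126788, -0.64960832],
       [ 0.90726315,  0.2997864 , -0.29496049,  0.03710446],
       [ 0.28048319,  0.09128241,  0.95550861, -0.39135499],
       [ 0.        ,  0.        ,  0.        ,  1.        ]])}
```

View pics/scene0.png

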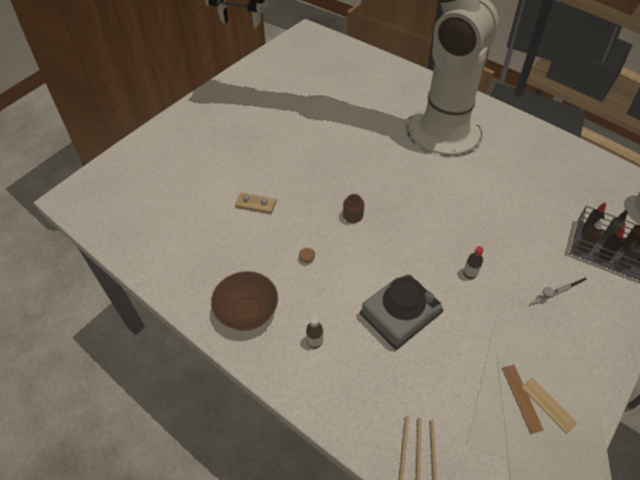

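View pics/side0.png

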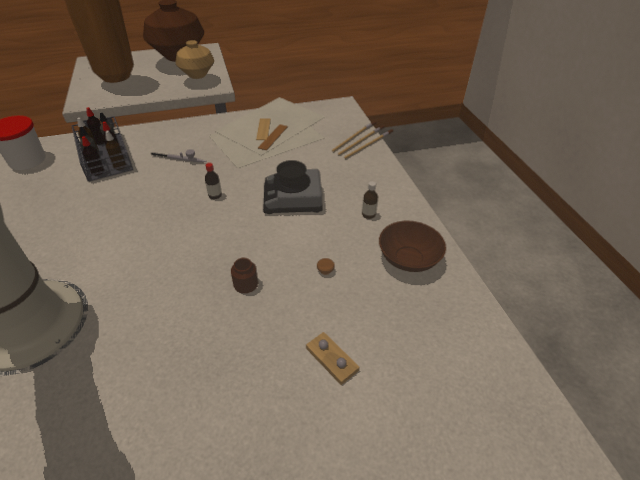

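The scene picture shows the balls at (246,199) and (264,202), the bottle mouth near (354,200), the stopper at (307,254) and the cup at (404,288). The side picture shows the balls at (323,345) and (341,363), the mouth at (243,265), the stopper at (326,265) and the cup at (291,170).

```bash
cat > h.py <<'E'
import numpy as np, cv2
from station import bot
def K(p):
    f=240/np.tan(np.radians(p['vfov']/2)); return np.array([[f,0,p['cx']],[0,f,p['cy']],[0,0,1]])
def ray(p,uv):
    q=cv2.undistortPoints(np.array([[uv]],float),K(p),p['D'])[0,0]
    T=p['camera_from_world'];R=T[:3,:3]
    return -R.T@T[:3,3], R.T@np.array([q[0],-q[1],-1.])
def plane(p,uv,z):
    c,d=ray(p,uv); return c+d*(z-c[2])/d[2]
def tri(p1,a,p2,b):
    c1,d1=ray(p1,a);c2,d2=ray(p2,b)
    t=np.linalg.lstsq(np.c_[d1,-d2],c2-c1,rcond=None)[0]
    x,y=c1+t[0]*d1,c2+t[1]*d2
    return (x+y)/2,np.linalg.norm(x-y)
def proj(p,X):
    T=p['camera_from_world'];X=np.atleast_2d(X)@T[:3,:3].T+T[:3,3]
    return cv2.projectPoints(X*[1,-1,-1],np.zeros(3),np.zeros(3),K(p),p['D'])[0][:,0]
def shift(d):  # world xyz shift -> tool shares
    R=bot.sense()['tool_rot']; return R.T@np.array(d)/0.3
E
python3 - <<'E'
from h import *
np.set_printoptions(precision=4,suppress=True)
s,d=bot.camera_params('scene'),bot.camera_params('side')
for n,a,b,z in [('b1',(246,199),(341,363),.022),('b2',(264,202),(323,345),.022),('mouth',(354,199),(243,265),.066),('stop',(307,254),(326,265),.024),('cup',(404,286),(291,170),.099),('bowl',(245,300),(412,248),.052),('d1',(475,250),(210,168),.1),('d2',(315,322),(371,186),.1)]:
    print(n,*tri(s,a,d,b),plane(s,a,z)[:2],plane(d,b,z)[:2])
a=cv2.imread('pics/scene0.png');b=cv2.imread('pics/side0.png')
c=lambda im,x,y,w,h:cv2.resize(im[y:y+h,x:x+w],(400,300),interpolation=cv2.INTER_CUBIC)
cv2.imwrite('pics/m.png',np.vstack([np.hstack([c(a,230,180,80,60),c(a,320,180,80,60)]),np.hstack([c(a,350,260,120,90),c(b,250,150,80,60)])]))
E
```

```text
b1 [ 0.5808 -0.2606  0.0139] 0.00031427224872490486 [ 0.5857 -0.2549] [ 0.5789 -0.2649]
b2 [ 0.5596 -0.2157  0.0145] 0.0007334837366682596 [ 0.5644 -0.2109] [ 0.5578 -0.22  ]
mouth [ 0.4429 -0.0156  0.0613] 0.0011812006050109305 [ 0.4458 -0.0132] [ 0.4432 -0.0204]
stop [ 0.6213 -0.0222  0.0167] 0.0018698114229459173 [ 0.6243 -0.0183] [ 0.62   -0.0291]
cup [0.6043 0.2302 0.1006] 0.0012871083502695186 [0.6027 0.23  ] [0.6052 0.2317]
bowl [ 0.815  -0.0412  0.0374] 0.0036348822797562467 [ 0.8187 -0.0329] [ 0.8084 -0.0548]
d1 [0.4149 0.3035 0.0896] 0.004071185659566705 [0.4256 0.3047] [0.4134 0.2907]
d2 [0.7799 0.1327 0.088 ] 0.0012207307720908775 [0.7854 0.1366] [0.7729 0.1188]
```

View pics/m.png

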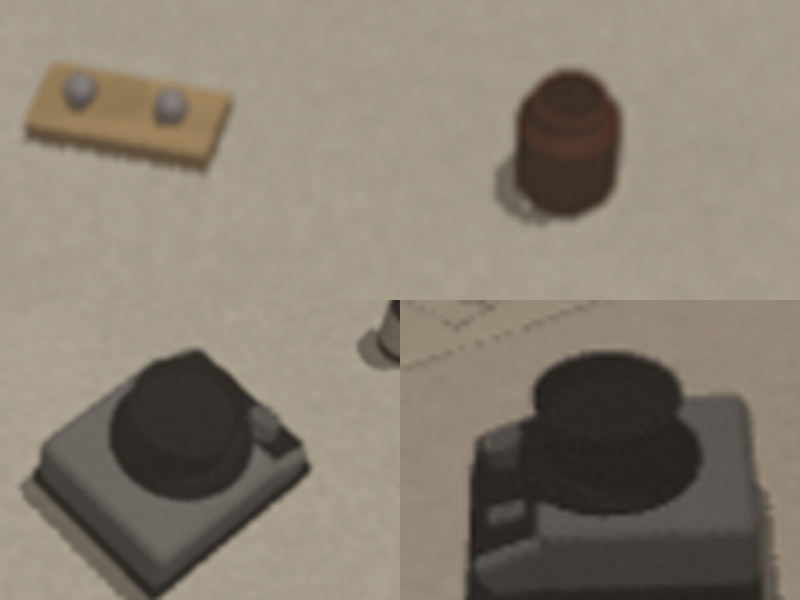

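The crops show the balls, the bottle mouth facing the camera and the cup rim clearly. I'll move above the block and look with the wrist camera.

```bash
python3 -m jog '[{"tx":0.13,"ty":-0.068,"tz":0.02},{"tx":0.13,"ty":-0.068,"tz":0.02},{"tx":0.13,"ty":-0.068,"tz":0.02},{"tx":0.13,"ty":-0.068,"tz":0.02},{"tx":0.13,"ty":-0.068,"tz":0.02},{"tx":0.13,"ty":-0.068,"tz":0.02},{"tx":0.13,"ty":-0.068,"tz":0.02},{"tx":0.13,"ty":-0.068,"tz":0.02},{"tx":0.13,"ty":-0.068,"tz":0.02},{"tx":0.13,"ty":-0.068,"tz":0.02}]'; python3 -m jog '[{"tx":0.13,"ty":-0.068,"tz":0.02},{"tx":0.13,"ty":-0.068,"tz":0.02},{"yaw":0.29},{"yaw":0.29},{"yaw":0}]'; python3 -c "
from h import *
s=bot.sense();print(s['joints'])"
```

```text
[ 86.87033128  28.74142796 -24.45600341  88.87604975  12.64915085
  65.21949083 -12.0501803 ]schema error: expected keys gripper, tx, ty, tz, yaw
schema error: expected keys gripper, tx, ty, tz, yaw
```

```bash
python3 -m jog '[{"gripper":-1,"tx":0.13,"ty":-0.068,"tz":0.02,"yaw":0},{"gripper":-1,"tx":0.13,"ty":-0.068,"tz":0.02,"yaw":0},{"gripper":-1,"tx":0.13,"ty":-0.068,"tz":0.02,"yaw":0},{"gripper":-1,"tx":0.13,"ty":-0.068,"tz":0.02,"yaw":0},{"gripper":-1,"tx":0.13,"ty":-0.068,"tz":0.02,"yaw":0},{"gripper":-1,"tx":0.13,"ty":-0.068,"tz":0.02,"yaw":0},{"gripper":-1,"tx":0.13,"ty":-0.068,"tz":0.02,"yaw":0},{"gripper":-1,"tx":0.13,"ty":-0.068,"tz":0.02,"yaw":0},{"gripper":-1,"tx":0.13,"ty":-0.068,"tz":0.02,"yaw":0},{"gripper":-1,"tx":0.13,"ty":-0.068,"tz":0.02,"yaw":0}]'; python3 -c "
from h import *
s=bot.sense();print(s['joints'],s['tool_rot'])"
```

```text
time: 1.15
tool_pos: [0.5107, -0.3005, 0.1773]
tool_rot: [[0.95, 0.312, -0.0], [0.312, -0.95, -0.0], [-0.0, -0.0, -1.0]]
contact_force: [0.8, -0.7, 0.0]
grip_width: 0.0919
grip_force: 0.0
[ 51.30464574  27.7791413  -30.6443902  100.43655102  16.5934922
  56.32970993 -57.54972045] [[ 9.50016614e-01  3.12199245e-01 -2.52866640e-04]
 [ 3.12199251e-01 -9.50016646e-01 -1.77435198e-05]
 [-2.45767031e-04 -6.20881371e-05 -9.99999968e-01]]
```

```bash
python3 -m jog '[{"gripper":-1,"tx":0.127,"ty":-0.067,"tz":0.03,"yaw":0},{"gripper":-1,"tx":0.127,"ty":-0.067,"tz":0.03,"yaw":0},{"gripper":-1,"tx":0,"ty":0,"tz":0,"yaw":-0.29},{"gripper":-1,"tx":0,"ty":0,"tz":0,"yaw":-0.29},{"gripper":-1,"tx":0,"ty":0,"tz":0,"yaw":-0.29},{"gripper":-1,"tx":0,"ty":0,"tz":0,"yaw":-0.29},{"gripper":-1,"tx":0,"ty":0,"tz":0,"yaw":-0.29},{"gripper":-1,"tx":0,"ty":0,"tz":0,"yaw":-0.29},{"gripper":-1,"tx":0,"ty":0,"tz":0,"yaw":-0.29},{"gripper":-1,"tx":0,"ty":0,"tz":0,"yaw":-0.29}]'; python3 -m jog '[{"gripper":-1,"tx":0,"ty":0,"tz":0,"yaw":-0.29},{"gripper":-1,"tx":0,"ty":0,"tz":0,"yaw":-0.29},{"gripper":-1,"tx":0,"ty":0,"tz":0,"yaw":-0.29},{"gripper":-1,"tx":0,"ty":0,"tz":0,"yaw":-0.2},{"gripper":-1,"tx":0,"ty":0,"tz":0,"yaw":0}]';  python3 -c "
from h import *
s=bot.sense();print(s['joints'],s['tool_rot'])
cv2.imwrite('pics/w1.png',bot.snapshot('wrist')[:,:,::-1])"
```

```text
time: 2.15
tool_pos: [0.5694, -0.2398, 0.1594]
tool_rot: [[0.087, 0.996, -0.001], [0.996, -0.087, 0.0], [0.0, -0.001, -1.0]]
contact_force: [-0.1, -0.5, -0.2]
grip_width: 0.092
grip_force: 0.0
time: 2.65
tool_pos: [0.5693, -0.2399, 0.1592]
tool_rot: [[-0.428, 0.904, -0.001], [0.904, 0.428, 0.001], [0.001, -0.0, -1.0]]
contact_force: [0.3, -0.0, 0.3]
grip_width: 0.0916
grip_force: 0.0
[ 56.96506844  38.63605859 -52.09862393  96.96558391  33.99961724
  61.64279596  19.43103682] [[-4.28166415e-01  9.03699679e-01 -6.40388908e-04]
 [ 9.03699334e-01  4.28166834e-01  8.21647004e-04]
 [ 1.01671543e-03 -2.26917377e-04 -9.99999457e-01]]
```

View pics/w1.png

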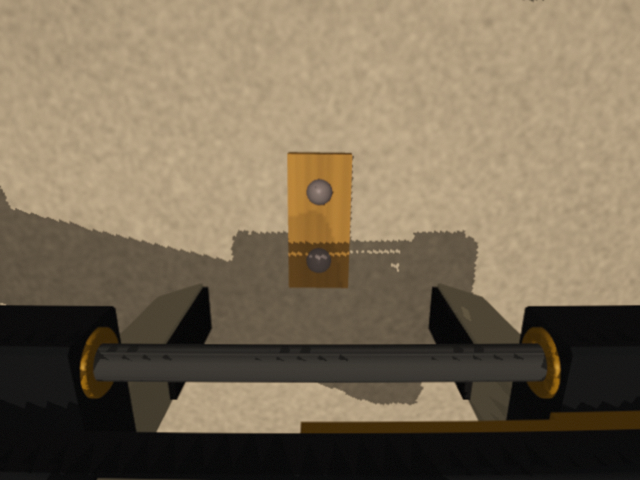

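The wrist picture shows the block lined up with the jaws, with the balls at (319,191) and (319,260).

```bash
python3 - <<'E'
from h import *
w=bot.camera_params('wrist');t=bot.sense()['tool_pos']
for u in[(319,191),(318.5,260)]:
    q=plane(w,u,.022);print(q,shift([q[0]-t[0],q[1]-t[1],.027-t[2]]))
print([plane(w,u,.014) for u in[(288,153),(351,153),(288,287),(349,287)]])
E
```

```text
[ 0.5591801  -0.21784764  0.022     ] [8.03533177e-02 4.23356378e-04 4.41075245e-01]
[ 0.58036761 -0.26371892  0.022     ] [-0.08806963 -0.00071522  0.44091912]
[array([ 0.52919575, -0.20433502,  0.014     ]), array([ 0.56846594, -0.18583067,  0.014     ]), array([ 0.56996259, -0.29605134,  0.014     ]), array([ 0.6118404 , -0.27631239,  0.014     ])]
```

```bash
python3 -m jog '[{"gripper":-0.4,"tx":0.08,"ty":0,"tz":0.1,"yaw":0},{"gripper":-0.4,"tx":0,"ty":0,"tz":0.14,"yaw":0},{"gripper":-0.4,"tx":0,"ty":0,"tz":0.12,"yaw":0},{"gripper":-0.4,"tx":0,"ty":0,"tz":0.08,"yaw":0},{"gripper":1,"tx":0,"ty":0,"tz":0,"yaw":0},{"gripper":1,"tx":0,"ty":0,"tz":0,"yaw":0},{"gripper":1,"tx":0,"ty":0,"tz":0,"yaw":0},{"gripper":1,"tx":0,"ty":0,"tz":0,"yaw":0},{"gripper":1,"tx":0,"ty":0,"tz":0,"yaw":0},{"gripper":1,"tx":0,"ty":0,"tz":0,"yaw":0}]'
```

```text
time: 3.7
tool_pos: [0.5598, -0.2185, 0.0286]
tool_rot: [[-0.427, 0.904, 0.001], [0.904, 0.427, -0.001], [-0.001, 0.001, -1.0]]
contact_force: [0.3, 0.0, -1.0]
grip_width: 0.0208
grip_force: 0.0
```

```bash
python3 -m jog '[{"gripper":1,"tx":0,"ty":0,"tz":0,"yaw":0},{"gripper":1,"tx":0,"ty":0,"tz":0,"yaw":0},{"gripper":1,"tx":0,"ty":0,"tz":-0.08,"yaw":0},{"gripper":1,"tx":0,"ty":0,"tz":-0.16,"yaw":0},{"gripper":1,"tx":0,"ty":0,"tz":-0.16,"yaw":0},{"gripper":1,"tx":0.11,"ty":0,"tz":-0.12,"yaw":0},{"gripper":1,"tx":0.15,"ty":0,"tz":0,"yaw":0},{"gripper":1,"tx":0.15,"ty":0,"tz":0,"yaw":0},{"gripper":1,"tx":0.1,"ty":0,"tz":0,"yaw":0},{"gripper":1,"tx":0,"ty":0,"tz":0,"yaw":0}]';  python3 -c "
from h import *
cv2.imwrite('pics/w2.png',bot.snapshot('wrist')[:,:,::-1])"
```

```text
time: 4.7
tool_pos: [0.4919, -0.0751, 0.184]
tool_rot: [[-0.434, 0.901, -0.001], [0.901, 0.434, 0.0], [0.0, -0.001, -1.0]]
contact_force: [-0.3, -0.8, -0.3]
grip_width: 0.016
grip_force: 30.0
```

View pics/w2.png

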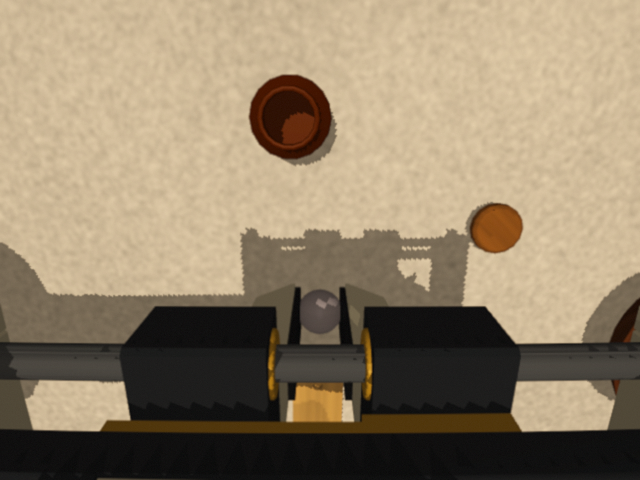

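The wrist picture shows the ball held at (320,312), the bottle mouth at (289,117) and the stopper head at (497,228).

```bash
python3 - <<'E'
from h import *
np.set_printoptions(precision=4,suppress=True)
w=bot.camera_params('wrist');t=bot.sense()['tool_pos']
im=cv2.imread('pics/w2.png');hsv=cv2.cvtColor(im,cv2.COLOR_BGR2HSV)
# bottle silhouette blob and mouth
roi=hsv[60:170,230:350];m=((roi[...,1]>150)).astype(np.uint8)
for c in cv2.findContours(m,cv2.RETR_EXTERNAL,cv2.CHAIN_APPROX_NONE)[0]:
    if cv2.contourArea(c)>500: print('bottle',np.array(cv2.fitEllipse(c)[0])+[230,60],cv2.fitEllipse(c)[1])
roi=hsv[190:265,455:540];m=(roi[...,1]>140).astype(np.uint8)
for c in cv2.findContours(m,cv2.RETR_EXTERNAL,cv2.CHAIN_APPROX_NONE)[0]:
    if cv2.contourArea(c)>500:
        e=np.array(cv2.fitEllipse(c)[0])+[455,190];print('stop',e,cv2.fitEllipse(c)[1],plane(w,e,.02))
q=plane(w,(289.5,117),.066);b=plane(w,(320,312),t[2]-.006);print('mouth',q,'ball',b,'tcp',t)
print([np.linalg.norm(plane(w,(261,117),.066)-plane(w,(318.5,117),.066))])
print(shift([*(q-b)[:2],.081-t[2]]))
cv2.imwrite('pics/c.png',cv2.resize(im[60:180,220:380],(800,600),interpolation=cv2.INTER_CUBIC))
E
```

```text
bottle [289.9837 116.4043] (79.2806396484375, 82.4278564453125)
stop [495.8054 227.7257] (47.46587371826172, 51.271461486816406) [ 0.6213 -0.0273  0.02  ]
mouth [ 0.4453 -0.0192  0.066 ] ball [ 0.4939 -0.0775  0.178 ] tcp [ 0.4932 -0.0779  0.184 ]
[np.float64(0.035095896467064326)]
[ 0.2455 -0.0621  0.3431]
```

View pics/c.png

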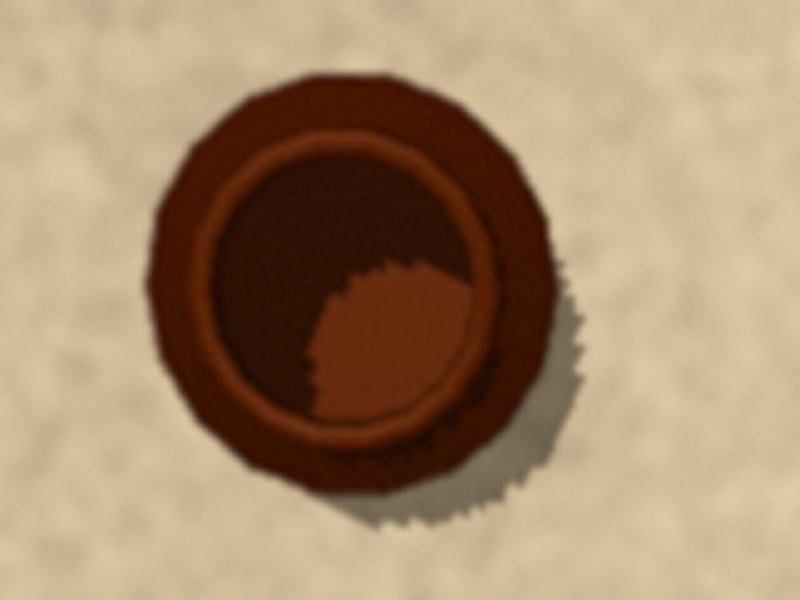

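```bash
python3 -m jog '[{"gripper":1,"tx":0.125,"ty":-0.032,"tz":0,"yaw":0},{"gripper":1,"tx":0.12,"ty":-0.03,"tz":0.03,"yaw":0},{"gripper":1,"tx":0,"ty":0,"tz":0.11,"yaw":0},{"gripper":1,"tx":0,"ty":0,"tz":0.11,"yaw":0},{"gripper":1,"tx":0,"ty":0,"tz":0.09,"yaw":0},{"gripper":1,"tx":0,"ty":0,"tz":0,"yaw":0},{"gripper":1,"tx":0,"ty":0,"tz":0,"yaw":0},{"gripper":1,"tx":0,"ty":0,"tz":0,"yaw":0}]';  python3 - <<'E'
from h import *
t=bot.sense()['tool_pos'];b=np.array([.0008,.0005]);print(t,shift([.4453-t[0]-.0007,-.0192-t[1]-.0004,.081-t[2]]))
E
```

```text
time: 5.55
tool_pos: [0.4467, -0.0215, 0.0828]
tool_rot: [[-0.427, 0.904, 0.001], [0.904, 0.427, -0.0], [-0.001, 0.001, -1.0]]
contact_force: [0.0, 0.9, 0.7]
grip_width: 0.0161
grip_force: 30.0
[ 0.44674588 -0.02151796  0.08275922] [ 0.0088399  -0.00374396  0.00585352]
```

```bash
python3 -m jog '[{"gripper":1,"tx":0.009,"ty":-0.004,"tz":0.004,"yaw":0},{"gripper":1,"tx":0,"ty":0,"tz":0,"yaw":0},{"gripper":1,"tx":0,"ty":0,"tz":0,"yaw":0},{"gripper":-0.4,"tx":0,"ty":0,"tz":0,"yaw":0},{"gripper":-0.4,"tx":0,"ty":0,"tz":0,"yaw":0},{"gripper":-0.4,"tx":0,"ty":0,"tz":0,"yaw":0},{"gripper":-0.4,"tx":0,"ty":0,"tz":-0.06,"yaw":0},{"gripper":-0.4,"tx":0,"ty":0,"tz":-0.14,"yaw":0},{"gripper":-0.4,"tx":-0.1,"ty":0,"tz":-0.12,"yaw":0},{"gripper":-0.4,"tx":-0.15,"ty":0,"tz":0,"yaw":0}]';  python3 - <<'E'
from h import *
im=bot.snapshot('wrist')[:,:,::-1];w=bot.camera_params('wrist')
u=proj(w,[.4453,-.0192,.04])[0].astype(int);print(u)
x,y=max(u[0]-60,0),max(u[1]-60,0)
c=im[y:y+120,x:x+120]
s=bot.snapshot('scene')[180:240,230:310,::-1]
cv2.imwrite('pics/c2.png',np.hstack([cv2.resize(c,(400,400)),cv2.resize(s,(400,400))]))
t=bot.sense()['tool_pos'];print(t,shift([.5804-t[0],-.2637-t[1],.027-t[2]]))
E
```

```text
time: 6.55
tool_pos: [0.4787, -0.0855, 0.1813]
tool_rot: [[-0.433, 0.901, 0.008], [0.901, 0.433, -0.002], [-0.005, 0.006, -1.0]]
contact_force: [1.6, -0.2, 0.5]
grip_width: 0.0632
grip_force: 0.0
[318  96]
[ 0.47844621 -0.09362324  0.1776491 ] [-0.65505964  0.06913436  0.50515551]
```

View pics/c2.png

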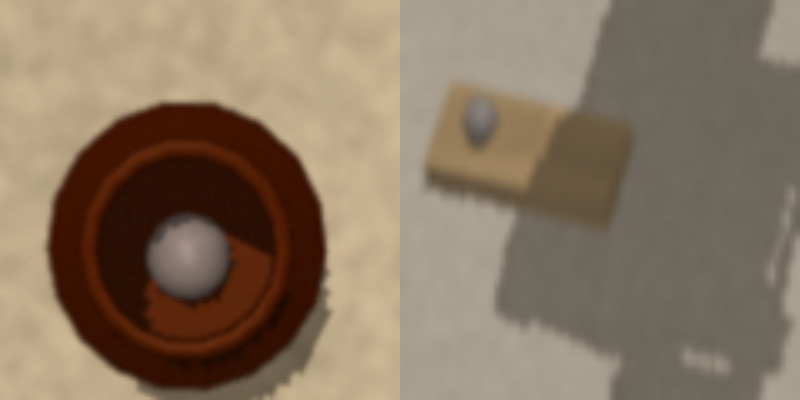

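The crop shows the first ball inside the bottle and the second still in its dimple. Next is the second ball.

```bash
python3 -m jog '[{"gripper":-0.4,"tx":-0.15,"ty":0.016,"tz":0,"yaw":0},{"gripper":-0.4,"tx":-0.15,"ty":0.016,"tz":0,"yaw":0},{"gripper":-0.4,"tx":-0.15,"ty":0.016,"tz":0,"yaw":0},{"gripper":-0.4,"tx":-0.13,"ty":0.014,"tz":0.05,"yaw":0},{"gripper":-0.4,"tx":-0.075,"ty":0.007,"tz":0.1,"yaw":0},{"gripper":-0.4,"tx":0,"ty":0,"tz":0.13,"yaw":0},{"gripper":-0.4,"tx":0,"ty":0,"tz":0.1,"yaw":0},{"gripper":-0.4,"tx":0,"ty":0,"tz":0,"yaw":0},{"gripper":-0.4,"tx":0,"ty":0,"tz":0,"yaw":0}]';  python3 - <<'E'
from h import *
t=bot.sense()['tool_pos'];print(t,shift([.5804-t[0],-.2637-t[1],.027-t[2]]))
E
```

```text
time: 7.55
tool_pos: [0.5781, -0.2551, 0.0624]
tool_rot: [[-0.428, 0.904, -0.001], [0.904, 0.428, 0.001], [0.002, -0.0, -1.0]]
contact_force: [0.1, 0.6, 0.7]
grip_width: 0.0642
grip_force: 0.0
[ 0.57812724 -0.25506691  0.06235334] [-0.02943962 -0.00543859  0.11779879]
```

```bash
python3 -m jog '[{"gripper":-0.4,"tx":-0.029,"ty":-0.005,"tz":0.04,"yaw":0},{"gripper":-0.4,"tx":0,"ty":0,"tz":0.05,"yaw":0},{"gripper":-0.4,"tx":0,"ty":0,"tz":0.027,"yaw":0},{"gripper":1,"tx":0,"ty":0,"tz":0,"yaw":0},{"gripper":1,"tx":0,"ty":0,"tz":0,"yaw":0},{"gripper":1,"tx":0,"ty":0,"tz":0,"yaw":0},{"gripper":1,"tx":0,"ty":0,"tz":0,"yaw":0},{"gripper":1,"tx":0,"ty":0,"tz":0,"yaw":0},{"gripper":1,"tx":0,"ty":0,"tz":0,"yaw":0},{"gripper":1,"tx":0,"ty":0,"tz":0,"yaw":0}]';python3 -m jog '[{"gripper":1,"tx":0,"ty":0,"tz":0,"yaw":0},{"gripper":1,"tx":0,"ty":0,"tz":0,"yaw":0},{"gripper":1,"tx":0,"ty":0,"tz":-0.08,"yaw":0},{"gripper":1,"tx":0,"ty":0,"tz":-0.14,"yaw":0},{"gripper":1,"tx":0,"ty":0,"tz":-0.12,"yaw":0},{"gripper":1,"tx":0,"ty":0,"tz":0,"yaw":0},{"gripper":1,"tx":0,"ty":0,"tz":0,"yaw":0}]';  python3 - <<'E'
from h import *
t=bot.sense()['tool_pos'];print(t,shift([.4453-t[0]-.0007,-.0192-t[1]-.0004,.081-t[2]]))
E
```

```text
time: 8.55
tool_pos: [0.5807, -0.2646, 0.0277]
tool_rot: [[-0.428, 0.904, 0.0], [0.904, 0.428, -0.0], [-0.0, -0.0, -1.0]]
contact_force: [-0.5, 0.3, 1.7]
grip_width: 0.0157
grip_force: 30.0
time: 9.25
tool_pos: [0.5811, -0.2648, 0.1302]
tool_rot: [[-0.428, 0.904, 0.002], [0.904, 0.428, -0.001], [-0.002, 0.001, -1.0]]
contact_force: [0.2, 0.7, -1.0]
grip_width: 0.0157
grip_force: 30.0
[ 0.58114211 -0.26479451  0.13021699] [ 0.93372737 -0.06208961  0.16238625]
```

```bash
python3 -m jog '[{"gripper":1,"tx":0.133,"ty":-0.009,"tz":0,"yaw":0},{"gripper":1,"tx":0.133,"ty":-0.009,"tz":0,"yaw":0},{"gripper":1,"tx":0.133,"ty":-0.009,"tz":0,"yaw":0},{"gripper":1,"tx":0.133,"ty":-0.009,"tz":0,"yaw":0},{"gripper":1,"tx":0.133,"ty":-0.009,"tz":0,"yaw":0},{"gripper":1,"tx":0.133,"ty":-0.009,"tz":0,"yaw":0},{"gripper":1,"tx":0.133,"ty":-0.009,"tz":0,"yaw":0},{"gripper":1,"tx":0,"ty":0,"tz":0,"yaw":0},{"gripper":1,"tx":0,"ty":0,"tz":0,"yaw":0},{"gripper":1,"tx":0,"ty":0,"tz":0,"yaw":0}]';  python3 - <<'E'
from h import *
im=bot.snapshot('wrist')[:,:,::-1];cv2.imwrite('pics/w3.png',im);w=bot.camera_params('wrist')
t=bot.sense()['tool_pos'];print(t,shift([.4453-t[0]-.0007,-.0192-t[1]-.0004,.081-t[2]]))
print(proj(w,t-[0,0,.006]))
c=cv2.HoughCircles(cv2.cvtColor(im,cv2.COLOR_BGR2GRAY)[280:350,285:355],cv2.HOUGH_GRADIENT,1,50,param1=80,param2=12,minRadius=15,maxRadius=28);print(c)
E
```

```text
time: 10.25
tool_pos: [0.4442, -0.021, 0.1288]
tool_rot: [[-0.427, 0.904, -0.001], [0.904, 0.427, 0.0], [0.001, -0.001, -1.0]]
contact_force: [-0.8, -0.4, 0.3]
grip_width: 0.016
grip_force: 30.0
[ 0.4443796  -0.02116446  0.12893019] [0.00431151 0.00295319 0.15976864]
[[318.07133831 312.15440301]]
[[[34.5 25.5 27.4]]]
```

```bash
python3 -m jog '[{"gripper":1,"tx":0.002,"ty":0.003,"tz":0.05,"yaw":0},{"gripper":1,"tx":0,"ty":0,"tz":0.06,"yaw":0},{"gripper":1,"tx":0,"ty":0,"tz":0.045,"yaw":0},{"gripper":1,"tx":0,"ty":0,"tz":0,"yaw":0},{"gripper":1,"tx":0,"ty":0,"tz":0,"yaw":0},{"gripper":1,"tx":0,"ty":0,"tz":0,"yaw":0}]';python3 -m jog '[{"gripper":-0.2,"tx":0,"ty":0,"tz":0,"yaw":0},{"gripper":-0.2,"tx":0,"ty":0,"tz":0,"yaw":0},{"gripper":-0.2,"tx":0,"ty":0,"tz":0,"yaw":0},{"gripper":-0.2,"tx":0,"ty":0,"tz":-0.06,"yaw":0},{"gripper":-0.2,"tx":0,"ty":0,"tz":-0.14,"yaw":0},{"gripper":-0.2,"tx":-0.1,"ty":0.05,"tz":-0.1,"yaw":0},{"gripper":-0.2,"tx":-0.12,"ty":0.05,"tz":0,"yaw":0},{"gripper":-0.2,"tx":0,"ty":0,"tz":0,"yaw":0},{"gripper":-0.2,"tx":0,"ty":0,"tz":0,"yaw":0}]';  python3 - <<'E'
from h import *
im=bot.snapshot('wrist')[:,:,::-1];cv2.imwrite('pics/w3.png',im);w=bot.camera_params('wrist')
t=bot.sense()['tool_pos'];print(t,shift([.6213-t[0],-.0273-t[1],.019-t[2]]))
print(proj(w,[.6213,-.0273,.024]),proj(w,[.4453,-.0192,.066]))
E
```

```text
time: 10.9
tool_pos: [0.4454, -0.0194, 0.0834]
tool_rot: [[-0.427, 0.904, 0.001], [0.904, 0.427, 0.0], [-0.0, 0.001, -1.0]]
contact_force: [-0.1, 0.4, -0.6]
grip_width: 0.016
grip_force: 30.0
time: 11.8
tool_pos: [0.5, -0.0664, 0.1728]
tool_rot: [[-0.426, 0.905, -0.0], [0.905, 0.426, 0.001], [0.001, 0.0, -1.0]]
contact_force: [-1.2, 0.9, -0.3]
grip_width: 0.0554
grip_force: 0.0
[ 0.49922433 -0.06549456  0.1725539 ] [-0.05955929  0.42268843  0.51143523]
[[488.68568323 244.09207925]] [[269.84091911 133.07530809]]
```

View pics/w3.png

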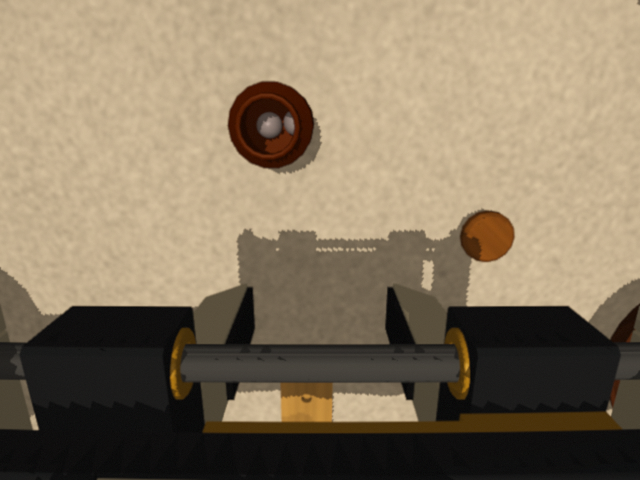

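Both balls are in the bottle. The pixel offset of my projections shows the w2 calibration was read after the arm had settled a few mm further. I'll re-measure with the arm at rest.

```bash
cat >> h.py <<'E'
def blob(im,c,r,smin=140):
    x,y=int(c[0])-r,int(c[1])-r;x,y=max(x,0),max(y,0)
    m=(cv2.cvtColor(im[y:y+2*r,x:x+2*r],cv2.COLOR_BGR2HSV)[...,1]>smin).astype(np.uint8)
    k=max(cv2.findContours(m,cv2.RETR_EXTERNAL,cv2.CHAIN_APPROX_NONE)[0],key=cv2.contourArea)
    (a,b),s,_=cv2.fitEllipse(k); return np.array([a+x,b+y]),s
E
python3 -m jog '[{"gripper":-0.2,"tx":0,"ty":0,"tz":0,"yaw":0},{"gripper":-0.2,"tx":0,"ty":0,"tz":0,"yaw":0},{"gripper":-0.2,"tx":0,"ty":0,"tz":0,"yaw":0}]';  python3 - <<'E'
from h import *
np.set_printoptions(precision=4,suppress=True)
t=bot.sense()['tool_pos'];w=bot.camera_params('wrist');im=bot.snapshot('wrist')[:,:,::-1]
t2=bot.sense()['tool_pos'];print(t,t2)
c,s=blob(im,(488,236),40);q=plane(w,c,.0205);print('stop',c,s,q,shift([*(q-t2)[:2],.019-t2[2]]))
c,s=blob(im,(271,125),55);print('body',c,s,plane(w,c,.045))
g=cv2.cvtColor(im,cv2.COLOR_BGR2GRAY)
print(plane(w,(269.5,124.5),.066))
E
```

```text
time: 12.15
tool_pos: [0.4995, -0.0654, 0.1728]
tool_rot: [[-0.429, 0.903, -0.0], [0.903, 0.429, -0.0], [0.0, -0.0, -1.0]]
contact_force: [0.5, 0.7, 0.3]
grip_width: 0.0551
grip_force: 0.0
[ 0.4995 -0.0654  0.1728] [ 0.4996 -0.0656  0.1729]
stop [486.7123 237.5754] (48.85528564453125, 52.65103530883789) [ 0.6195 -0.0239  0.0205] [-0.0457  0.4208  0.5127]
body [270.9552 125.8832] (82.739501953125, 85.50993347167969) [ 0.4428 -0.017   0.045 ]
[ 0.4434 -0.0148  0.066 ]
```

```bash
python3 -m jog '[{"gripper":-0.4,"tx":-0.015,"ty":0.14,"tz":0,"yaw":0},{"gripper":-0.4,"tx":-0.015,"ty":0.14,"tz":0,"yaw":0},{"gripper":-0.4,"tx":-0.016,"ty":0.14,"tz":0.08,"yaw":0},{"gripper":-0.4,"tx":0,"ty":0,"tz":0.12,"yaw":0},{"gripper":-0.4,"tx":0,"ty":0,"tz":0.07,"yaw":0},{"gripper":-0.4,"tx":0,"ty":0,"tz":0,"yaw":0},{"gripper":-0.4,"tx":0,"ty":0,"tz":0,"yaw":0},{"gripper":-0.4,"tx":0,"ty":0,"tz":0,"yaw":0},{"gripper":-0.4,"tx":0,"ty":0,"tz":0,"yaw":0}]';  python3 - <<'E'
from h import *
np.set_printoptions(precision=4,suppress=True)
t=bot.sense()['tool_pos'];w=bot.camera_params('wrist');im=bot.snapshot('wrist')[:,:,::-1]
t2=bot.sense()['tool_pos'];print(t,t2);p=proj(w,[.6195,-.0239,.024])[0];print(p)
cv2.imwrite('pics/w4.png',im)
c,s=blob(im,p,65);q=plane(w,c,.022);print('stop',c,s,q,shift([*(q-t2)[:2],.024-t2[2]]))
E
```

```text
time: 13.1
tool_pos: [0.6209, -0.0247, 0.0938]
tool_rot: [[-0.427, 0.904, 0.003], [0.904, 0.427, -0.0], [-0.002, 0.002, -1.0]]
contact_force: [0.2, -0.4, -0.0]
grip_width: 0.0646
grip_force: 0.0
[ 0.6209 -0.0247  0.0938] [ 0.6208 -0.0248  0.0936]
[316.5904 255.4534]
stop [318.5025 253.447 ] (67.10208892822266, 68.81590270996094) [ 0.6203 -0.023   0.022 ] [0.0064 0.0005 0.2319]
```

View pics/w4.png

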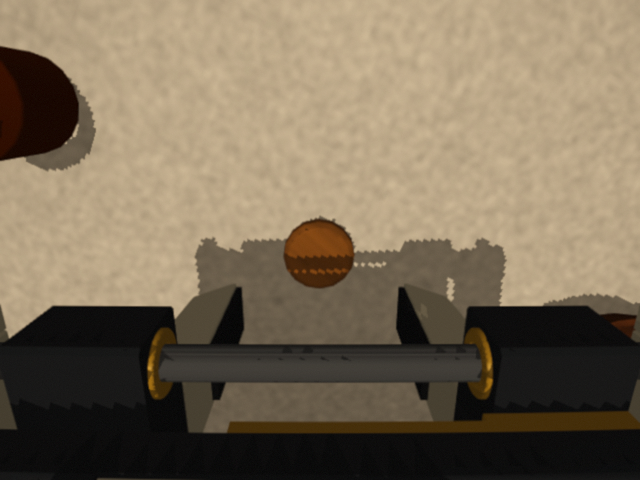

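The stopper head is centred between the jaws at (319,253). I'll grasp it.

```bash
python3 -m jog '[{"gripper":-0.4,"tx":0.006,"ty":0,"tz":0.08,"yaw":0},{"gripper":-0.4,"tx":0,"ty":0,"tz":0.08,"yaw":0},{"gripper":-0.4,"tx":0,"ty":0,"tz":0.05,"yaw":0},{"gripper":-0.4,"tx":0,"ty":0,"tz":0.02,"yaw":0},{"gripper":-0.4,"tx":0,"ty":0,"tz":0,"yaw":0},{"gripper":-0.4,"tx":0,"ty":0,"tz":0,"yaw":0},{"gripper":-0.4,"tx":0,"ty":0,"tz":0,"yaw":0}]';python3 -m jog '[{"gripper":1,"tx":0,"ty":0,"tz":0,"yaw":0},{"gripper":1,"tx":0,"ty":0,"tz":0,"yaw":0},{"gripper":1,"tx":0,"ty":0,"tz":0,"yaw":0},{"gripper":1,"tx":0,"ty":0,"tz":0,"yaw":0},{"gripper":1,"tx":0,"ty":0,"tz":0,"yaw":0},{"gripper":1,"tx":0,"ty":0,"tz":0,"yaw":0}]'
```

```text
time: 13.85
tool_pos: [0.62, -0.0228, 0.0241]
tool_rot: [[-0.428, 0.904, 0.002], [0.904, 0.428, 0.0], [-0.001, 0.002, -1.0]]
contact_force: [0.1, -0.3, -0.2]
grip_width: 0.0649
grip_force: 0.0
time: 14.45
tool_pos: [0.6192, -0.0229, 0.0231]
tool_rot: [[-0.428, 0.904, 0.0], [0.904, 0.428, -0.0], [-0.0, 0.0, -1.0]]
contact_force: [-0.5, -0.8, 2.2]
grip_width: 0.038
grip_force: 30.0
```

```bash
python3 -m jog '[{"gripper":1,"tx":0,"ty":0,"tz":-0.06,"yaw":0},{"gripper":1,"tx":0,"ty":0,"tz":-0.14,"yaw":0},{"gripper":1,"tx":0,"ty":0,"tz":-0.15,"yaw":0},{"gripper":1,"tx":0.02,"ty":-0.1,"tz":-0.1,"yaw":0},{"gripper":1,"tx":0.02,"ty":-0.14,"tz":-0.04,"yaw":0},{"gripper":1,"tx":0.02,"ty":-0.14,"tz":0,"yaw":0},{"gripper":1,"tx":0.014,"ty":-0.14,"tz":0,"yaw":0},{"gripper":1,"tx":0,"ty":0,"tz":0,"yaw":0},{"gripper":1,"tx":0,"ty":0,"tz":0,"yaw":0},{"gripper":1,"tx":0,"ty":0,"tz":0,"yaw":0}]';python3 -m jog '[{"gripper":1,"tx":0,"ty":0,"tz":0,"yaw":0},{"gripper":1,"tx":0,"ty":0,"tz":0,"yaw":0},{"gripper":1,"tx":0,"ty":0,"tz":0,"yaw":0}]';  python3 - <<'E'
from h import *
np.set_printoptions(precision=4,suppress=True)
t=bot.sense()['tool_pos'];w=bot.camera_params('wrist');im=bot.snapshot('wrist')[:,:,::-1]
t2=bot.sense()['tool_pos'];print(t,t2);p=proj(w,[.443,-.0155,.05])[0];print(p)
cv2.imwrite('pics/w5.png',im)
c,s=blob(im,p,60);print('body',c,s,plane(w,c,.045))
# mouth: bright rim/edges -> Hough
x,y=(p-60).astype(int);y=max(y,0);x=max(x,0)
g=cv2.cvtColor(im,cv2.COLOR_BGR2GRAY)[y:y+120,x:x+120]
h=cv2.HoughCircles(g,cv2.HOUGH_GRADIENT,1,200,param1=60,param2=10,minRadius=26,maxRadius=36)
print(h)
if h is not None:
    q=plane(w,h[0,0,:2]+[x,y],.066);print(h[0,0,:2]+[x,y],q)
# held stopper: orange blob near the jaws
c,s=blob(im,(320,305),45,150);print('head',c,s,plane(w,c,t[2]),proj(w,t+[0,0,.0009]))
E
```

```text
time: 15.45
tool_pos: [0.4701, -0.0693, 0.171]
tool_rot: [[-0.428, 0.904, 0.002], [0.904, 0.428, -0.0], [-0.001, 0.002, -1.0]]
contact_force: [0.8, -0.3, -0.6]
grip_width: 0.0386
grip_force: 30.0
time: 15.75
tool_pos: [0.4691, -0.0688, 0.1699]
tool_rot: [[-0.429, 0.903, 0.0], [0.903, 0.429, 0.001], [0.001, 0.001, -1.0]]
contact_force: [-0.4, 0.3, -0.6]
grip_width: 0.0381
grip_force: 30.0
[ 0.4691 -0.0688  0.1699] [ 0.469  -0.0689  0.1699]
[317.4602 140.9116]
body [316.4816 142.5998] (82.66104888916016, 84.29771423339844) [ 0.443  -0.0171  0.045 ]
[[[58.5 64.5 31.7]]]
[315.5 144.5] [ 0.4424 -0.0167  0.066 ]
head [319.4126 310.7165] (77.78472137451172, 97.5781021118164) [ 0.468  -0.0652  0.1699] [[318.0589 320.4035]]
```

```bash
python3 - <<'E'
from h import *
t=bot.sense()['tool_pos'];print(shift([.4427-t[0],-.0167-t[1],.102-t[2]]))
E
```

```text
[ 0.19462175 -0.00455329  0.22635388]
```

```bash
python3 -m jog '[{"gripper":1,"tx":0.07,"ty":-0.001,"tz":0,"yaw":0},{"gripper":1,"tx":0.08,"ty":-0.002,"tz":0,"yaw":0},{"gripper":1,"tx":0.045,"ty":-0.002,"tz":0.07,"yaw":0},{"gripper":1,"tx":0,"ty":0,"tz":0.1,"yaw":0},{"gripper":1,"tx":0,"ty":0,"tz":0.055,"yaw":0},{"gripper":1,"tx":0,"ty":0,"tz":0,"yaw":0},{"gripper":1,"tx":0,"ty":0,"tz":0,"yaw":0},{"gripper":1,"tx":0,"ty":0,"tz":0,"yaw":0},{"gripper":1,"tx":0,"ty":0,"tz":0,"yaw":0},{"gripper":1,"tx":0,"ty":0,"tz":0,"yaw":0}]'; python3 - <<'E'
from h import *
np.set_printoptions(precision=4,suppress=True)
t=bot.sense()['tool_pos'];w=bot.camera_params('wrist');im=bot.snapshot('wrist')[:,:,::-1]
cv2.imwrite('pics/w6.png',im)
print(t,shift([.4427-t[0],-.0167-t[1],.102-t[2]]))
# two outside views: bottle and stopper positions
E
```

```text
time: 16.8
tool_pos: [0.4428, -0.0176, 0.1031]
tool_rot: [[-0.427, 0.904, 0.001], [0.904, 0.427, -0.0], [-0.001, 0.001, -1.0]]
contact_force: [0.5, 0.0, -0.0]
grip_width: 0.0382
grip_force: 30.0
[ 0.4428 -0.0176  0.1031] [0.0028 0.0011 0.0037]
```

View pics/w6.png

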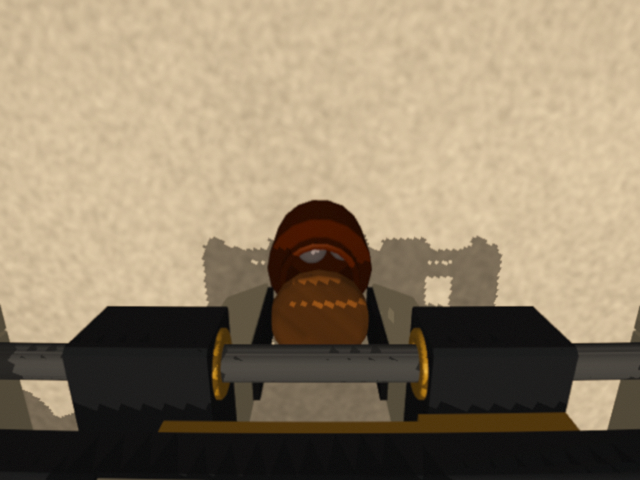

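The picture shows the stopper head and bottle both centred on column 320. The head's far edge is at row 270 and the bottle's far edge at row 200.

```bash
python3 - <<'E'
from h import *
s=bot.sense();t=s['tool_pos'];X=s['tool_rot'][:,0];w=bot.camera_params('wrist');im=cv2.imread('pics/w6.png')
col=im[195:275,318:323].astype(int).mean(1);print([tuple(c.astype(int)) for c in col[::2]])
print('head',(plane(w,(320,270),t[2]+.0009)-t)@X-.02,'body',(plane(w,(320,200),.050)-t)@X-.027, 'foot?',(plane(w,(320,200),.0)-t)@X-.027)
print([ (r,round((plane(w,(320,r),.066)-t)@X-.0195,4)) for r in range(236,252,3)])
E
```

```text
[(np.int64(156), np.int64(190), np.int64(211)), (np.int64(158), np.int64(191), np.int64(212)), (np.int64(123), np.int64(155), np.int64(179)), (np.int64(16), np.int64(29), np.int64(52)), (np.int64(0), np.int64(11), np.int64(39)), (np.int64(1), np.int64(13), np.int64(39)), (np.int64(1), np.int64(13), np.int64(40)), (np.int64(2), np.int64(13), np.int64(40)), (np.int64(1), np.int64(12), np.int64(40)), (np.int64(2), np.int64(14), np.int64(40)), (np.int64(1), np.int64(12), np.int64(40)), (np.int64(2), np.int64(13), np.int64(39)), (np.int64(0), np.int64(16), np.int64(53)), (np.int64(0), np.int64(21), np.int64(70)), (np.int64(0), np.int64(23), np.int64(73)), (np.int64(0), np.int64(21), np.int64(72)), (np.int64(1), np.int64(22), np.int64(72)), (np.int64(0), np.int64(22), np.int64(72)), (np.int64(0), np.int64(22), np.int64(72)), (np.int64(1), np.int64(22), np.int64(72)), (np.int64(0), np.int64(21), np.int64(71)), (np.int64(2), np.int64(18), np.int64(57)), (np.int64(2), np.int64(13), np.int64(43)), (np.int64(2), np.int64(14), np.int64(42)), (np.int64(2), np.int64(21), np.int64(59)), (np.int64(1
[... 190 characters left out ...]
0), np.int64(81)), (np.int64(63), np.int64(67), np.int64(78)), (np.int64(60), np.int64(64), np.int64(74)), (np.int64(40), np.int64(46), np.int64(60)), (np.int64(11), np.int64(21), np.int64(46)), (np.int64(1), np.int64(13), np.int64(42)), (np.int64(1), np.int64(14), np.int64(42)), (np.int64(0), np.int64(13), np.int64(42)), (np.int64(6), np.int64(22), np.int64(49)), (np.int64(12), np.int64(36), np.int64(66)), (np.int64(12), np.int64(38), np.int64(69))]
head 0.001117485941157622 body 0.009148562422388328 foot? -0.0017111941337770269
[(236, np.float64(0.0032)), (239, np.float64(0.0018)), (242, np.float64(0.0003)), (245, np.float64(-0.0011)), (248, np.float64(-0.0026)), (251, np.float64(-0.004))]
```

```bash
python3 -m jog '[{"gripper":1,"tx":-0.004,"ty":0.001,"tz":0.02,"yaw":0},{"gripper":1,"tx":0,"ty":0,"tz":0.02,"yaw":0},{"gripper":1,"tx":0,"ty":0,"tz":0.015,"yaw":0},{"gripper":1,"tx":0,"ty":0,"tz":0.008,"yaw":0},{"gripper":1,"tx":0,"ty":0,"tz":0.004,"yaw":0},{"gripper":1,"tx":0,"ty":0,"tz":0,"yaw":0},{"gripper":1,"tx":0,"ty":0,"tz":0,"yaw":0},{"gripper":1,"tx":0,"ty":0,"tz":0,"yaw":0}]'
```

```text
time: 17.65
tool_pos: [0.443, -0.0183, 0.0824]
tool_rot: [[-0.428, 0.904, 0.0], [0.904, 0.428, -0.0], [-0.0, 0.0, -1.0]]
contact_force: [0.1, 0.2, -0.9]
grip_width: 0.0385
grip_force: 30.0
```

```bash
python3 -m jog '[{"gripper":1,"tx":0,"ty":0,"tz":0.008,"yaw":0},{"gripper":1,"tx":0,"ty":0,"tz":0.006,"yaw":0},{"gripper":1,"tx":0,"ty":0,"tz":0.004,"yaw":0},{"gripper":1,"tx":0,"ty":0,"tz":0,"yaw":0},{"gripper":1,"tx":0,"ty":0,"tz":0,"yaw":0},{"gripper":1,"tx":0,"ty":0,"tz":0,"yaw":0}]'
```

```text
time: 18.25
tool_pos: [0.443, -0.0179, 0.0771]
tool_rot: [[-0.428, 0.904, 0.0], [0.904, 0.428, 0.0], [0.0, 0.0, -1.0]]
contact_force: [-1.9, 1.1, 4.8]
grip_width: 0.0385
grip_force: 30.7
```

```bash
python3 -m jog '[{"gripper":1,"tx":0,"ty":0,"tz":0.003,"yaw":0},{"gripper":1,"tx":0,"ty":0,"tz":0.002,"yaw":0},{"gripper":1,"tx":0,"ty":0,"tz":0,"yaw":0},{"gripper":1,"tx":0,"ty":0,"tz":0,"yaw":0},{"gripper":1,"tx":0,"ty":0,"tz":0,"yaw":0}]'
```

```text
time: 18.75
tool_pos: [0.4431, -0.0177, 0.0768]
tool_rot: [[-0.428, 0.904, 0.0], [0.904, 0.428, -0.001], [-0.001, -0.0, -1.0]]
contact_force: [-7.5, 1.1, 23.9]
grip_width: 0.0383
grip_force: 31.2
```

Stopper seated: the height matches and it took 24 N. I'll open, lower around the body and grip the bottle.

```bash
python3 -m jog '[{"gripper":1,"tx":0,"ty":0,"tz":-0.005,"yaw":0},{"gripper":-1,"tx":0,"ty":0,"tz":0,"yaw":0},{"gripper":-1,"tx":0,"ty":0,"tz":0,"yaw":0},{"gripper":-1,"tx":0,"ty":0,"tz":0,"yaw":0},{"gripper":-1,"tx":0,"ty":0,"tz":0,"yaw":0},{"gripper":-1,"tx":0,"ty":0,"tz":0,"yaw":0},{"gripper":-1,"tx":0,"ty":0,"tz":0,"yaw":0},{"gripper":-1,"tx":0,"ty":0,"tz":0,"yaw":0}]'; python3 - <<'E'
from h import *
np.set_printoptions(precision=4,suppress=True)
t=bot.sense()['tool_pos'];w=bot.camera_params('wrist');im=bot.snapshot('wrist')[:,:,::-1]
cv2.imwrite('pics/w7.png',im);print(t)
# stopper head: bright orange vs dark brown bottle
hsv=cv2.cvtColor(im,cv2.COLOR_BGR2HSV)
p=proj(w,[.443,-.0175,.078])[0];print(p,proj(w,np.array([t+[0,0,.001]+.02*np.array(v) for v in [(1,0,0),(-1,0,0),(0,1,0),(0,-1,0)]])))
for v in(85,100):
    m=((hsv[...,1]>140)&(hsv[...,2]>v)).astype(np.uint8);m[:, :250]=0;m[:,390:]=0;m[345:]=0
    k=max(cv2.findContours(m,cv2.RETR_EXTERNAL,cv2.CHAIN_APPROX_NONE)[0],key=cv2.contourArea);print(v,cv2.boundingRect(k),cv2.contourArea(k))
E
```

```text
time: 19.55
tool_pos: [0.443, -0.0183, 0.0769]
tool_rot: [[-0.428, 0.904, -0.0], [0.904, 0.428, 0.0], [0.0, 0.0, -1.0]]
contact_force: [-0.4, 0.1, 0.2]
grip_width: 0.0891
grip_force: 0.0
[ 0.443  -0.0183  0.0769]
[319.0109 319.0427] [[363.682  339.8199]
 [270.9004 300.5105]
 [340.7449 277.6136]
 [296.8281 360.5357]]
85 (290, 271, 57, 14) 424.5
100 (291, 274, 55, 11) 274.0
```

```bash
python3 -m jog '[{"gripper":-1,"tx":0,"ty":0,"tz":0.05,"yaw":0},{"gripper":-1,"tx":0,"ty":0,"tz":0.06,"yaw":0},{"gripper":-1,"tx":0,"ty":0,"tz":0.03,"yaw":0},{"gripper":-1,"tx":0,"ty":0,"tz":0.019,"yaw":0},{"gripper":-1,"tx":0,"ty":0,"tz":0,"yaw":0},{"gripper":-1,"tx":0,"ty":0,"tz":0,"yaw":0},{"gripper":-1,"tx":0,"ty":0,"tz":0,"yaw":0}]'; python3 -m jog '[{"gripper":1,"tx":0,"ty":0,"tz":0,"yaw":0},{"gripper":1,"tx":0,"ty":0,"tz":0,"yaw":0},{"gripper":1,"tx":0,"ty":0,"tz":0,"yaw":0},{"gripper":1,"tx":0,"ty":0,"tz":0,"yaw":0},{"gripper":1,"tx":0,"ty":0,"tz":0,"yaw":0},{"gripper":1,"tx":0,"ty":0,"tz":0,"yaw":0},{"gripper":1,"tx":0,"ty":0,"tz":0,"yaw":0}]'
```

```text
time: 20.3
tool_pos: [0.4435, -0.0182, 0.0297]
tool_rot: [[-0.428, 0.904, 0.001], [0.904, 0.428, -0.0], [-0.001, 0.001, -1.0]]
contact_force: [-0.3, -0.5, 1.1]
grip_width: 0.0917
grip_force: 0.0
time: 21.0
tool_pos: [0.443, -0.0183, 0.0293]
tool_rot: [[-0.428, 0.904, 0.0], [0.904, 0.428, -0.0], [-0.0, 0.0, -1.0]]
contact_force: [-0.0, 0.7, 0.4]
grip_width: 0.0542
grip_force: 30.0
```

```bash
python3 -m jog '[{"gripper":1,"tx":0,"ty":0,"tz":-0.05,"yaw":0},{"gripper":1,"tx":0,"ty":0,"tz":-0.12,"yaw":0},{"gripper":1,"tx":0,"ty":0,"tz":-0.14,"yaw":0},{"gripper":1,"tx":0,"ty":0,"tz":-0.14,"yaw":0},{"gripper":1,"tx":0.01,"ty":0.05,"tz":-0.08,"yaw":0},{"gripper":1,"tx":0.031,"ty":0.12,"tz":0,"yaw":0},{"gripper":1,"tx":0.031,"ty":0.12,"tz":0,"yaw":0},{"gripper":1,"tx":0.031,"ty":0.12,"tz":0,"yaw":0},{"gripper":1,"tx":0.031,"ty":0.12,"tz":0,"yaw":0},{"gripper":1,"tx":0.031,"ty":0.12,"tz":0,"yaw":0}]'; python3 -m jog '[{"gripper":1,"tx":0.031,"ty":0.12,"tz":0,"yaw":0},{"gripper":1,"tx":0.022,"ty":0.071,"tz":0,"yaw":0},{"gripper":1,"tx":0,"ty":0,"tz":0,"yaw":0},{"gripper":1,"tx":0,"ty":0,"tz":0,"yaw":0},{"gripper":1,"tx":0,"ty":0,"tz":0,"yaw":0},{"gripper":1,"tx":0,"ty":0,"tz":0,"yaw":0}]';cat > cup.py <<'E'
from h import *
np.set_printoptions(precision=4,suppress=True)
s=bot.sense();t=s['tool_pos'];w=bot.camera_params('wrist');im=bot.snapshot('wrist')[:,:,::-1]
cv2.imwrite('pics/w8.png',im);print(t,s['joints'],bot.sense()['tool_pos'])
c0=np.array([.604,.231,.099]);p=proj(w,c0)[0]
e=lambda r,z:proj(w,[[c0[0]+r*np.cos(a),c0[1]+r*np.sin(a),z] for a in np.linspace(0,6.28,24)])
rp=lambda r,z:np.linalg.norm(e(r,z)-p,axis=1).mean()
print('px',p,'r38',rp(.038,.099),'r34.5',rp(.0345,.099),'r30',rp(.03,.087))
g=cv2.cvtColor(im,cv2.COLOR_BGR2GRAY)
for r in (120,):
    x,y=np.maximum((p-r).astype(int),0);q=g[y:y+2*r,x:x+2*r]
    print('dark levels',np.percentile(q,[2,10,20,40,60,80]))
    cl=cv2.createCLAHE(8,(4,4)).apply(q)
    for lo,hi in((40,100),):
        h=cv2.HoughCircles(cl,cv2.HOUGH_GRADIENT,1,8,param1=80,param2=14,minRadius=45,maxRadius=90)
        if h is not None:
            for u,v,rr in h[0,:8]: print((u+x,v+y,rr),plane(w,(u+x,v+y),.099)[:2])
    print('row',g[int(p[1]),max(x,0):x+2*r:4]);print('col',g[y:y+2*r:4,int(p[0])])
E
python3 cup.py
```

```text
time: 22.0
tool_pos: [0.5986, 0.1104, 0.1874]
tool_rot: [[-0.428, 0.904, -0.001], [0.904, 0.428, -0.001], [-0.0, -0.002, -1.0]]
contact_force: [0.3, -0.7, -1.5]
grip_width: 0.0546
grip_force: 30.0
time: 22.6
tool_pos: [0.6425, 0.1473, 0.188]
tool_rot: [[-0.427, 0.904, -0.001], [0.904, 0.427, -0.001], [-0.001, -0.001, -1.0]]
contact_force: [0.1, 0.7, -1.8]
grip_width: 0.0541
grip_force: 30.0
[0.6425 0.1473 0.188 ] [ 19.5818  41.0287 -53.145   89.3143  34.7148  67.4463 -15.2513] [0.6427 0.1474 0.1882]
px [320.4896  82.3353] r38 73.29699121712507 r34.5 66.55277958492742 r30 55.05309490271103
dark levels [ 14.  21.  27.  91. 136. 221.]
(np.float64(337.5), np.float64(71.5), np.float32(70.7)) [0.6098 0.2398]
(np.float64(331.5), np.float64(79.5), np.float32(74.0)) [0.6087 0.2348]
(np.float64(319.5), np.float64(117.5), np.float32(89.4)) [0.6113 0.2144]
(np.float64(316.5), np.float64(142.5), np.float32(83.9)) [0.6155 0.2016]
(np.float64(345.5), np.float64(130.5), np.float32(88.3)) [0.6271 0.2143]
(np.float64(287.5), np.float64(100.5), np.float32(79.5)) [0.5919 0.2151]
(np.float64(288.5), np.float64(78.5), np.float32(76.2)) [0.5878 0.2255]
(np.float64(285.5), np.float64(109.5), np.float32(89.4)) [0.5928 0.2103]
row [ 95 114 128  45  23  22  23  21  23  22  25  21  20  22  31  21  27  23
  18  17  28  31  30  28  30  30  31  30  31  29  31  29  30  26  30  29
  27  29  27  28  29  28  28  29  30  27  26  19  19  18  28  19 133 137
 134 134 135 134 133 135]
col [ 24  11  14  15  15  26  27  28  28  27  26  27  28  27  27  31  28  30
  27  28  28  30  29  30  29  28  27  29  30  27  27  28  27  21  21  24
  21  12  15 141 136 134 134 132 117 103 145 228 227 226 228 222 219 221
 223 222 215 130 133  28]
```

```bash
python3 - <<'E'
from h import *
np.set_printoptions(precision=4,suppress=True)
w=bot.camera_params('wrist');im=cv2.imread('pics/w8.png')
g=cv2.cvtColor(im,cv2.COLOR_BGR2GRAY);b=cv2.bilateralFilter(cv2.medianBlur(g,5),9,12,5)
for th in(23,24,25,26):
    m=((b>=th)&(b<60)).astype(np.uint8);m=cv2.morphologyEx(m,cv2.MORPH_OPEN,np.ones((7,7)))
    n,l,st,ce=cv2.connectedComponentsWithStats(m);i=l[78,328]
    if i:
        k=max(cv2.findContours((l==i).astype(np.uint8),cv2.RETR_EXTERNAL,cv2.CHAIN_APPROX_NONE)[0],key=cv2.contourArea)
        e=cv2.fitEllipse(k);print(th,st[i],e,plane(w,e[0],.087)[:2])
for y in range(0,170,6): print(y,' '.join(str(v) for v in b[y,232:420:4]))
E
```

```text
23 [  278    17   110   117 10121] ((332.9930114746094, 74.95646667480469), (108.94913482666016, 116.41742706298828), 176.70970153808594) [0.6086 0.2382]
24 [ 279   18  108  115 9862] ((332.8009948730469, 74.58980560302734), (107.80864715576172, 114.60433197021484), 179.49862670898438) [0.6084 0.2383]
25 [ 279   18  108  114 9669] ((332.7315979003906, 74.33164978027344), (106.94945526123047, 113.23189544677734), 0.6058164238929749) [0.6083 0.2384]
26 [ 280   19  106  112 9428] ((332.64208984375, 74.30802917480469), (105.68351745605469, 111.69503021240234), 1.3287224769592285) [0.6082 0.2384]
0 216 219 218 213 208 23 22 22 23 25 66 101 102 101 78 57 56 50 26 25 25 23 21 20 18 17 17 18 21 23 26 28 47 140 143 143 140 131 122 119 214 220 219 217 218 219 217
6 212 215 217 215 24 22 22 22 22 23 32 45 49 51 51 40 27 25 23 21 17 14 14 13 13 14 13 14 14 15 16 18 22 26 29 86 142 141 136 126 121 168 217 217 219 220 218
12 214 214 214 24 22 22 22 22 22 22 23 26 39 30 25 25 23 17 14 13 13 13 13 14 14 15 15 15 14 14 15 15 15 17 19 25 28 126 143 141 131 121 117 210 218 220 218
18 216 216 24 22 22 2
[... 3430 characters left out ...]
6 115 128 137 139 138 101 24 17 15 13 12 13 13 13 12 12 13 16 46 130 136 137 137 135 134 133 133 132 132 132 131 126 111 104
156 224 227 226 224 225 224 222 225 228 228 227 224 224 105 106 115 128 136 138 138 138 138 137 135 133 132 135 135 135 135 135 136 136 135 135 135 134 133 132 132 132 131 130 124 108 103 218
162 223 223 222 222 223 221 222 225 227 227 226 224 226 227 225 103 106 114 126 134 137 137 136 135 135 136 136 137 137 137 136 136 135 135 135 134 133 131 130 130 130 128 120 107 116 222 220
168 222 220 221 225 224 220 217 220 224 226 226 226 228 227 225 221 219 104 106 113 123 132 134 135 135 136 136 136 136 137 136 136 136 136 135 134 131 130 130 130 128 117 106 168 218 219 216
```

```bash
python3 -m jog '[{"gripper":1,"tx":0.05,"ty":0.011,"tz":0,"yaw":0},{"gripper":1,"tx":0.05,"ty":0.011,"tz":0,"yaw":0},{"gripper":1,"tx":0,"ty":0,"tz":0,"yaw":0},{"gripper":1,"tx":0,"ty":0,"tz":0,"yaw":0},{"gripper":1,"tx":0,"ty":0,"tz":0,"yaw":0},{"gripper":1,"tx":0,"ty":0,"tz":0,"yaw":0},{"gripper":1,"tx":0,"ty":0,"tz":0,"yaw":0}]'; python3 - <<'E'
from h import *
np.set_printoptions(precision=4,suppress=True)
t=bot.sense()['tool_pos'];w=bot.camera_params('wrist');im=bot.snapshot('wrist')[:,:,::-1];print(t,bot.sense()['tool_pos'])
cv2.imwrite('pics/w9.png',im)
p=proj(w,[.6085,.2375,.087])[0];print(p)
g=cv2.cvtColor(im,cv2.COLOR_BGR2GRAY);b=cv2.bilateralFilter(cv2.medianBlur(g,5),9,12,5)
m0=b
for th in(24,25,26):
    m=((b>=th)&(b<60)).astype(np.uint8);m=cv2.morphologyEx(m,cv2.MORPH_OPEN,np.ones((9,9)))
    n,l,st,ce=cv2.connectedComponentsWithStats(m);i=l[int(p[1]),int(p[0])]
    if i:
        k=max(cv2.findContours((l==i).astype(np.uint8),cv2.RETR_EXTERNAL,cv2.CHAIN_APPROX_NONE)[0],key=cv2.contourArea)
        e=cv2.fitEllipse(k);print(th,st[i],e,plane(w,e[0],.087)[:2])
r=int(p[1]);print('row',r,b[r,int(p[0])-100:int(p[0])+100:4]);print('col from 0',b[0:220:4,int(p[0])])
for n in('scene','side'):
    P=bot.camera_params(n)
    for z,r in((.099,.038),):
        for c in((.6085,.2375),(.6043,.2302)):
            q=proj(P,[[c[0]+r*np.cos(a),c[1]+r*np.sin(a),z] for a in np.linspace(0,6.28,60)])
            print(n,c,'bbox',q.min(0),q.max(0))
s=cv2.cvtColor(cv2.imread('pics/side0.png'),cv2.COLOR_BGR2GRAY)
print('side row166',s[166,268:316]);print('side col291',s[152:204,291])
s=cv2.cvtColor(cv2.imread('pics/scene0.png'),cv2.COLOR_BGR2GRAY)
print('scene col404',s[266:326,404]);print('scene row284',s[284,376:432])
E
```

```text
time: 23.35
tool_pos: [0.6364, 0.178, 0.1881]
tool_rot: [[-0.427, 0.904, -0.0], [0.904, 0.427, -0.0], [-0.0, -0.0, -1.0]]
contact_force: [0.3, 0.7, -2.0]
grip_width: 0.0541
grip_force: 30.0
[0.6364 0.178  0.1881] [0.6364 0.1781 0.1881]
[319.0206 131.9378]
24 [  266    76   123   125 11308] ((323.6009216308594, 138.46890258789062), (113.28838348388672, 127.01703643798828), 152.89120483398438) [0.6125 0.2353]
25 [  266    76   110   125 10551] ((321.2868347167969, 136.96188354492188), (105.42437744140625, 125.95661926269531), 161.26376342773438) [0.6109 0.2355]
26 [ 267   77  105  122 9554] ((320.2640075683594, 133.70401000976562), (103.0567626953125, 118.60810089111328), 161.0442352294922) [0.6096 0.2369]
row 131 [ 26  27  27  27  28  27  28  25  28  26  20  21  29  34  34  34  34  34
  34  34  33  33  33  33  33  33  33  33  32  32  32  32  32  32  33  32
  32  32  27  22  23  28  26  24 152 153 151 151 151 150]
col from 0 [234 234 233 160 133 138 120 119 139 147 155 163 163  25  24  28  24  16
  17  26  32  32  32  32  32  32  32  32  33  33  33  33  33  33  33  33
  32  32  32  33 
[... 563 characters left out ...]
7 139 138 134 135 137  81  39  39  40  41  42  40  42  43  42
  43  41  41  40  42  41  43  39  38  36  35  38  40  37  37  38  37  37
  41  41  42  42  37  72  87  87  83  73  63  60  61  60  60  60]
scene col404 [157 157 156 154 154 154 157 157 145 119  83  54  46  46  47  47  49  51
  50  52  50  50  50  50  50  49  49  49  50  49  48  49  48  48  47  49
  49  46  48  47  45  41  42  44  43  43  42  42  45  44  43  45  44  54
  82 105 107 106 106 106]
scene row284 [164 162 158 156 159 160 161 162 161 158 147 128 106  93  72  53  46  46
  46  49  49  51  51  50  49  50  51  49  50  50  50  49  50  51  48  49
  49  46  45  45  45  43  42  46  74 122 151 157 156 155 157 159 159 158
 158 158]
```

```bash
python3 - <<'E'
from h import *
np.set_printoptions(precision=4,suppress=True)
s=bot.sense();t=s['tool_pos'];X=s['tool_rot'][:,0];Y=s['tool_rot'][:,1];w=bot.camera_params('wrist');im=cv2.imread('pics/w9.png')
hsv=cv2.cvtColor(im,cv2.COLOR_BGR2HSV)
for c in(312,318,324): print(c,[(r,hsv[r,c,1],hsv[r,c,2]) for r in range(188,250,3)])
f=t[2]-.0293
for o in(-.002,0,.002):
    c=t+o*X
    print(o,[ (n,proj(w,c+r*X+[0,0,f+z-t[2]])[0].round(1)) for n,r,z in(('foot',.027,0),('body50',.027,.05),('rim',.0195,.066),('head top',.02,.078),('head low',.02,.066))])
print(shift([.6085-t[0],.2375-t[1],0]))
E
```

```text
312 [(188, np.uint8(46), np.uint8(28)), (191, np.uint8(59), np.uint8(26)), (194, np.uint8(44), np.uint8(29)), (197, np.uint8(53), np.uint8(34)), (200, np.uint8(48), np.uint8(59)), (203, np.uint8(43), np.uint8(161)), (206, np.uint8(39), np.uint8(156)), (209, np.uint8(39), np.uint8(155)), (212, np.uint8(42), np.uint8(157)), (215, np.uint8(42), np.uint8(157)), (218, np.uint8(44), np.uint8(158)), (221, np.uint8(40), np.uint8(146)), (224, np.uint8(42), np.uint8(134)), (227, np.uint8(43), np.uint8(120)), (230, np.uint8(68), np.uint8(142)), (233, np.uint8(74), np.uint8(166)), (236, np.uint8(241), np.uint8(56)), (239, np.uint8(246), np.uint8(55)), (242, np.uint8(246), np.uint8(56)), (245, np.uint8(237), np.uint8(57)), (248, np.uint8(237), np.uint8(56))]
318 [(188, np.uint8(51), np.uint8(25)), (191, np.uint8(49), np.uint8(26)), (194, np.uint8(46), np.uint8(28)), (197, np.uint8(53), np.uint8(34)), (200, np.uint8(44), np.uint8(35)), (203, np.uint8(44), np.uint8(157)), (206, np.uint8(42), np.uint8(156)), (209, np.uint8(42), np.uint8(156)), (212, np.uint8(44), np.uint8(158)), (215, np.uint8(41), 
[... 1027 characters left out ...]
uint8(236), np.uint8(55)), (242, np.uint8(237), np.uint8(56)), (245, np.uint8(241), np.uint8(55)), (248, np.uint8(246), np.uint8(54))]
-0.002 [('foot', array([318.3, 236.2])), ('body50', array([317.7, 281.5])), ('rim', array([317.5, 326.4])), ('head top', array([317.3, 347.1])), ('head low', array([317.5, 324.9]))]
0 [('foot', array([318.3, 231.9])), ('body50', array([317.7, 275.8])), ('rim', array([317.5, 320.4])), ('head top', array([317.3, 340.6])), ('head low', array([317.5, 318.9]))]
0.002 [('foot', array([318.3, 227.5])), ('body50', array([317.7, 270.1])), ('rim', array([317.5, 314.3])), ('head top', array([317.3, 334. ])), ('head low', array([317.5, 312.8]))]
[ 0.2187  0.0006 -0.    ]
```

```bash
python3 -m jog '[{"gripper":1,"tx":0.08,"ty":0,"tz":0,"yaw":0},{"gripper":1,"tx":0.08,"ty":0,"tz":0,"yaw":0},{"gripper":1,"tx":0.04,"ty":0,"tz":0,"yaw":0},{"gripper":1,"tx":0.021,"ty":0,"tz":0,"yaw":0},{"gripper":1,"tx":0,"ty":0,"tz":0.08,"yaw":0},{"gripper":1,"tx":0,"ty":0,"tz":0.06,"yaw":0},{"gripper":1,"tx":0,"ty":0,"tz":0,"yaw":0},{"gripper":1,"tx":0,"ty":0,"tz":0,"yaw":0},{"gripper":1,"tx":0,"ty":0,"tz":0,"yaw":0},{"gripper":1,"tx":0,"ty":0,"tz":0,"yaw":0}]'; python3 - <<'E'
from h import *
t=bot.sense()['tool_pos'];X=bot.sense()['tool_rot'][:,0]
g=np.array([.6085,.2375,.122])+.0006*X;print(t,shift(g-t))
E
```

```text
time: 24.4
tool_pos: [0.6085, 0.2388, 0.1472]
tool_rot: [[-0.427, 0.904, 0.001], [0.904, 0.427, 0.001], [0.0, 0.002, -1.0]]
contact_force: [0.1, 0.4, -1.4]
grip_width: 0.0541
grip_force: 30.0
[0.60849523 0.23882474 0.14724333] [-0.00200018 -0.00201163  0.08414119]
```

```bash
python3 -m jog '[{"gripper":1,"tx":-0.002,"ty":-0.001,"tz":0.04,"yaw":0},{"gripper":1,"tx":0,"ty":0,"tz":0.03,"yaw":0},{"gripper":1,"tx":0,"ty":0,"tz":0.014,"yaw":0},{"gripper":1,"tx":0,"ty":0,"tz":0,"yaw":0},{"gripper":1,"tx":0,"ty":0,"tz":0,"yaw":0},{"gripper":1,"tx":0,"ty":0,"tz":0,"yaw":0},{"gripper":1,"tx":0,"ty":0,"tz":0,"yaw":0}]'; python3 -m jog '[{"gripper":1,"tx":0,"ty":0,"tz":0.008,"yaw":0},{"gripper":1,"tx":0,"ty":0,"tz":0.004,"yaw":0},{"gripper":1,"tx":0,"ty":0,"tz":0,"yaw":0},{"gripper":1,"tx":0,"ty":0,"tz":0,"yaw":0},{"gripper":1,"tx":0,"ty":0,"tz":0,"yaw":0}]'
```

```text
time: 25.1
tool_pos: [0.608, 0.2382, 0.1214]
tool_rot: [[-0.428, 0.904, 0.001], [0.904, 0.428, 0.0], [0.0, 0.001, -1.0]]
contact_force: [0.9, -0.4, -2.3]
grip_width: 0.0545
grip_force: 30.0
time: 25.6
tool_pos: [0.6078, 0.2379, 0.1175]
tool_rot: [[-0.428, 0.904, 0.0], [0.904, 0.428, 0.0], [-0.0, 0.0, -1.0]]
contact_force: [-0.2, 0.3, -1.7]
grip_width: 0.0544
grip_force: 30.0
```

```bash
python3 -m jog '[{"gripper":1,"tx":0,"ty":0,"tz":0.006,"yaw":0},{"gripper":1,"tx":0,"ty":0,"tz":0,"yaw":0},{"gripper":1,"tx":0,"ty":0,"tz":0,"yaw":0},{"gripper":1,"tx":0,"ty":0,"tz":0,"yaw":0}]'; python3 -m jog '[{"gripper":1,"tx":0,"ty":0,"tz":0.01,"yaw":0},{"gripper":1,"tx":0,"ty":0,"tz":0,"yaw":0},{"gripper":1,"tx":0,"ty":0,"tz":0,"yaw":0},{"gripper":1,"tx":0,"ty":0,"tz":0,"yaw":0}]'
```

```text
time: 26.0
tool_pos: [0.608, 0.2381, 0.116]
tool_rot: [[-0.428, 0.904, 0.001], [0.904, 0.428, 0.0], [-0.0, 0.001, -1.0]]
contact_force: [0.4, 0.4, 1.2]
grip_width: 0.0545
grip_force: 30.0
time: 26.4
tool_pos: [0.6081, 0.2381, 0.113]
tool_rot: [[-0.428, 0.904, 0.001], [0.904, 0.428, 0.0], [0.0, 0.001, -1.0]]
contact_force: [0.7, 0.1, 3.6]
grip_width: 0.0545
grip_force: 30.0
```

```bash
python3 -m jog '[{"gripper":1,"tx":0,"ty":0,"tz":0.008,"yaw":0},{"gripper":1,"tx":0,"ty":0,"tz":0.006,"yaw":0},{"gripper":1,"tx":0,"ty":0,"tz":0,"yaw":0},{"gripper":1,"tx":0,"ty":0,"tz":0,"yaw":0},{"gripper":1,"tx":0,"ty":0,"tz":0,"yaw":0}]'; python3 -m jog '[{"gripper":1,"tx":0,"ty":0,"tz":0.004,"yaw":0},{"gripper":1,"tx":0,"ty":0,"tz":0,"yaw":0},{"gripper":1,"tx":0,"ty":0,"tz":0,"yaw":0},{"gripper":1,"tx":0,"ty":0,"tz":0,"yaw":0}]'
```

```text
time: 26.9
tool_pos: [0.608, 0.2382, 0.1089]
tool_rot: [[-0.428, 0.904, 0.001], [0.904, 0.428, 0.0], [-0.0, 0.001, -1.0]]
contact_force: [-0.9, -0.5, 6.5]
grip_width: 0.0539
grip_force: 30.0
time: 27.3
tool_pos: [0.6081, 0.2382, 0.1083]
tool_rot: [[-0.428, 0.904, 0.001], [0.904, 0.428, -0.0], [-0.0, 0.001, -1.0]]
contact_force: [-2.0, -1.8, 9.6]
grip_width: 0.0542
grip_force: 30.0
```

```bash
python3 -m jog '[{"gripper":1,"tx":0,"ty":0,"tz":0.002,"yaw":0},{"gripper":1,"tx":0,"ty":0,"tz":0,"yaw":0},{"gripper":1,"tx":0,"ty":0,"tz":0,"yaw":0},{"gripper":1,"tx":0,"ty":0,"tz":0,"yaw":0},{"gripper":1,"tx":0,"ty":0,"tz":0,"yaw":0},{"gripper":1,"tx":0,"ty":0,"tz":0,"yaw":0}]'
```

```text
time: 27.9
tool_pos: [0.6081, 0.2382, 0.1082]
tool_rot: [[-0.428, 0.904, 0.001], [0.904, 0.428, -0.0], [-0.001, 0.001, -1.0]]
contact_force: [-2.3, -2.5, 13.8]
grip_width: 0.0544
grip_force: 30.0
```

```bash
python3 -c "
from station import bot
print(bot.job_done())"
```

```text
the job is handed in; nothing more can be done
None
```

I dropped both balls into the bottle one at a time, plugged the neck fully and stood the bottle in the mixer cup. I handed the job in at about 28 s with the gripper still holding it down at the bottom stop (about 8 mm of travel, about 14 N at the wrist).

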